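Cap the bare stud, shut the organiser door and fold the hasp over its staple

ROBOT

A 7-joint arm with a two-finger parallel gripper is mounted at the origin on the work surface. World frame = base frame: x ahead of the robot, y to its left, z up, the work surface at z = 0. Lengths are in m, angles in degrees, forces in N, time in s.
With the tool pointing down it reaches from about 0.4 to 0.875 m from the base axis. Payload 6.5 kg.
Tool frame: the origin (TCP) lies midway between the tips of the shut fingers; the grasp point (between the pads) lies 19 mm behind it; z points along the fingers, y is the line along which they close (so a half turn about z gives the same grasp; the last joint's range is limited). The gripper opens to 85 mm and grips with 20 to 120 N. Pads are 22 mm wide; open, the fingers measure 114 mm over their backs; the gripper's body (76 mm by 85 mm) begins 54 mm behind the grasp point. The pads swing forward as they close: fully open they stand 13 mm farther back than shut.
Start: joints at [65.535, 30.733, -0.252, 88.115, 0.149, 61.152, -4.079], TCP at [0.229, -0.608, 0.231] pointing down, gripper open.
Joint ranges: [-154.64, 154.64], [-21.42, 123.67], [-72.66, 72.17], [13.99, 137.28], [-74.86, 254.86], [10.95, 109.41], [-158.01, 158.01]. Speed limits (degrees/s): [136.94, 136.94, 180, 180, 180, 180, 180].

INTERFACE

Orientations are given as [roll, pitch, yaw] about the fixed x, y, z axes, in that order (R = Rz(yaw) Ry(pitch) Rx(roll)).
In Python, from bench import robot, grab_frame, calibration gives the robot as it stands.
- The arm moves only by the tool apply_moves, never from a script. Its argument "moves" is a list that holds one entry, the list of rows, each a list of 5 numbers: the shift along the tool's x, y, z in m, then the turn about the tool's z in rad, then the closure, from -1 (fully open) to 1 (shut). In form: [[[x, y, z, twist, jaw], ...]]. A call has 1 to 10 rows; each row shifts and turns the commanded pose from where the row before left it, along the tool's axes as they then stand; what a row does not reach is not made up. A row lasts 1/12 s, in which the tool goes at most 41.7 mm and 7.16 degrees, less where a joint would pass 70% of its speed; a pose out of reach is approached as far as the arm can. A call with a gripper value outside its range is refused whole. The fingers move at their own pace and stop on an object; "squeeze" is the grip in N (left out, the last holds). Time passes only in rows, so rows that do not move let the fingers close. It gives the time, the measured TCP pose, the force, the opening and the grip force at its end, in the units of the state.
- robot.get_state(): the state, without advancing time (a new reading comes with each control period).
- grab_frame(name): name is "side" or "top"; returns the picture (420x560x3 uint8, blue, green, red); there is no depth.
- calibration(name): a dict with "intrinsics" (3x3 intrinsics, pixels), "R" (3x3) and "t" (3): a world point X has camera coordinates R X + t. Camera axes: x right, y down, z forward; pixel columns grow to the right and rows downward; lengths in m; the calibration is good to about 2 mm. A picture is of the moment at which its call begins. calibration takes no time and is no camera call.
- robot.close_job(): hands the job in; it is judged then, once.
The state is a dict: "time_s": time; "joint_positions": joint angles; "joint_vel": joint speeds; "effort": joint torques, N m; "tool_pos": TCP position; "tool_rot": TCP orientation; "contact_force": force on the tool from outside, world axes, zero at the start; "moment": the same for the moment, N m; "grip_width": finger opening in m; "grasp_force": force on a finger pad.
Only numpy, scipy, OpenCV 4.12 (cv2) and the standard library are available. Lean on these libraries where they do the work, as an engineer would, in place of code of your own. Each camera call takes 0.05 s, during which the arm holds its last target. There are 200 camera calls.

TASK

In the slanted grey wall organiser, push the green insulating cap fully down over the bare copper stud and let go of it; then swing the organiser's door fully shut, and lastly swing the steel hasp over until it lies flat on the door with the staple through its slot. Leave the torch, the padlock and the boxed spare bulb where they are.

Things in the scene. Friction and masses are not known exactly. Their poses are not given: they have to be found in the camera images.
- box: grey tray of the organiser, fixed, open box its mouth leaning 25 degrees to the robot's right: outside 140 (x, level, away from the robot) x 140 (y, left, up the slope) x 57 mm (z, out of the mouth); walls 5 mm, 52 mm deep inside. Origin: centre of underside, 42 mm above the shelf. Door hinge line at box y = 70, z = 61 mm, hasp hinge line at y = -78, z = 69 mm.
- stud_foot (a point): foot of the copper stud, on the tray's inner floor, in its centre (box 0, 0, 5 mm); the stud stands along the box's z, 17 mm in diameter, 26 mm high, tapering to 8 mm over the last 10 mm
- stud_tip (a point): centre of the top of the copper stud (box 0, 0, 31 mm)
- cap: loose green plastic insulating cap, plain cylinder 36 mm in diameter, 38 mm high, standing mouth down on the shelf in one of four places, two on either side; bore 22 mm wide, 30 mm deep, open below. Origin: centre of the mouth (underside); z towards its closed top. Seated, its origin is at the stud foot and its top 14 mm below the tray rim
- door (a joint): angle of the light grey door, 0 = shut on the tray rim, grows as it opens up and over to the left, to 2.4 rad; starts open, stays where left (about 1 N at the edge). Hinged on the left (+y, upper) rim. Plate 140 (box x) x 140 x 8 mm. A steel staple (loop 23 mm wide along box x, 15 mm high) stands on its outer face, 106 mm from the hinge line, in the middle of box x
- door_hinge (a point): middle of the door's hinge line, which runs along the box's x (mid-thickness of the door)
- door_edge (a point): middle of the door's free edge, 140 mm from the hinge, mid-thickness
- hasp (a joint): angle of the steel hasp, 0 = flat over the shut door with the staple through its slot, grows as it opens to the right, to 2.4 rad; starts open, stays where left. Hinged on a bracket on the right (-y, lower) side of the tray; plate 40 (box x) x 95 x 4 mm, slot 36 to 48 mm from the hinge, red patch near its tip
- hasp_hinge (a point): middle of the hasp's hinge line, which runs along the box's x
- hasp_tip (a point): middle of the hasp's free end, 95 mm from its hinge
- torch: chrome torch lying on the shelf, 130 mm long (its x), 36 mm across; origin under its middle; leave it
- padlock: aluminium padlock standing on the shelf, 22 x 42 mm, 65 mm high with its shackle; origin centre of underside; leave it
- bulb: glass spare bulb in an open cardboard carton 56 x 56 x 45 mm, 80 mm high in all; origin centre of underside; leave it
Not all that is in view belongs to the job. Of the things like the cap, leave any that is brown or red; of the rest the smaller one is meant.

How it is judged (in metres and radians):
On the way, in this order (a step that is already met when the one before it is completed fails the run):
1. the cap sits fully down on the stud and is let go (distance between cap and stud_foot below 0.008 m and angle between the z axis of cap and the z axis of box, either way round below 0.15 rad and z of cap in the frame of box below 0.01 m and contact force between the fingers and cap below 0.1 N), for 0.2 s.
2. the door is shut, the cap still on the stud (distance between cap and stud_foot below 0.008 m and angle between the z axis of cap and the z axis of box, either way round below 0.15 rad and z of cap in the frame of box below 0.01 m and value of joint door below 0.05 rad), for 0.2 s.
3. the hasp lies flat over the staple on the shut door (all of step 2 and value of joint hasp below 0.05 rad), for 0.2 s.
At the end, for the whole second after the job is handed in: the cap's mouth is within 8 mm of the stud's foot, not more than 5 mm off the tray floor and in line with the stud within 0.15 rad; the door is within 0.05 rad of shut; the hasp is within 0.05 rad of flat on it (all of step 3); the robot touches nothing.
It fails at once if the torch, padlock or bulb is moved more than 30 mm or tipped (distance of any of torch, padlock, bulb from where it was at the start of the episode above 0.03 m or angle between any of torch, padlock, bulb's own z axis and vertical above 0.35 rad).
It also fails if it takes over 69 s, if anything falls off the work surface, if the arm or the gripper's body presses on something with over 40 N, if the wrist force passes 120 N, or if a joint passes its speed limit or range.

## Working session

There is one attempt and no reset: what is moved stays moved. The work goes in short steps, Python scripts to look and compute and a tool call to move; the robot and the scene stay as the last step left them, time stands still between calls to the robot, and variables do not carry over. Pictures are saved under pics/ and viewed, at most 10 in all, crops included, and the job is handed in when it is done.

Besides the shell and the picture viewer there is one more tool, called after "Emit:" as a command line: name --argument value ..., lists and objects as JSON in quotes. apply_moves: Moves the arm, as the interface text tells. Its arguments: {"type":"object","properties":{"moves":{"type":"array","items":{"type":"array","items":{"type":"array","items":{"type":"number"}}}},"squeeze":{"type":"number"}},"required":["moves"]}

```bash
mkdir -p pics
cat > h.py <<'E'
import numpy as np, cv2
from bench import robot, grab_frame, calibration
C={n:{k:np.array(v) for k,v in calibration(n).items() if k in('intrinsics','R','t')} for n in('side','top')}
def proj(n,X):
    c=C[n];p=c['intrinsics']@(c['R']@np.array(X,float)+c['t']);return p[:2]/p[2]
def ray(n,uv):
    c=C[n];d=c['R'].T@np.linalg.inv(c['intrinsics'])@np.array([uv[0],uv[1],1.]);return -c['R'].T@c['t'],d/np.linalg.norm(d)
def onz(n,uv,z):
    o,d=ray(n,uv);return o+d*(z-o[2])/d[2]
def tri(a,b):
    o1,d1=ray('top',a);o2,d2=ray('side',b)
    s=np.linalg.lstsq(np.c_[d1,-d2],o2-o1,rcond=None)[0];p,q=o1+s[0]*d1,o2+s[1]*d2
    return (p+q)/2,np.linalg.norm(p-q)
E
python3 - <<'E'
from h import *
for n in('top','side'):
    f=grab_frame(n);cv2.imwrite(f'pics/{n}0.png',f);o,_=ray(n,(280,210));print(n,o,_)
s=robot.get_state();print({k:s[k] for k in('time_s','tool_pos','tool_rot','grip_width')})
E
```

```text
top [0.26615096 0.03796676 1.3585586 ] [ 0.17657902 -0.00966245 -0.98423904]
side [0.2535313  1.05665719 0.79085787] [ 0.20530844 -0.81454564 -0.54255309]
{'time_s': 0.1, 'tool_pos': array([ 0.22925395, -0.60764424,  0.23051065]), 'tool_rot': array([-1.79913304e+02,  6.32431023e-03,  2.06758686e+01]), 'grip_width': 0.08548441476188824}
```

View pics/top0.png

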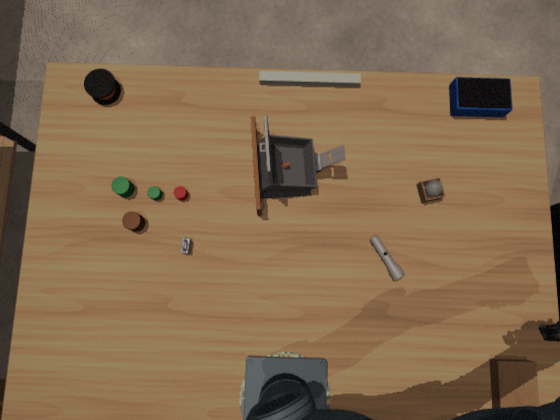

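View pics/side0.png

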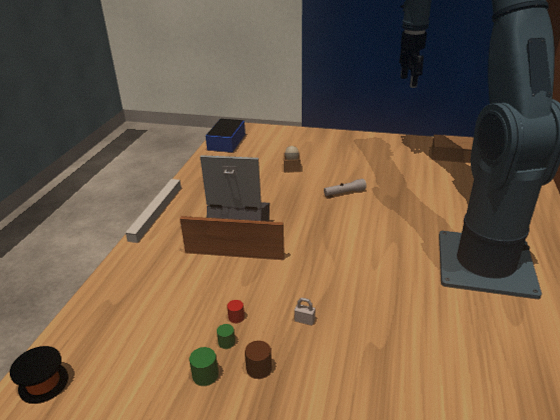

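Top: candidates are large green (122,187), small green (154,193), red (181,193) and brown (133,222). Side: they are at (204,367), (226,337), (236,311) and (258,360). The smaller green one fits the description. The organiser is near top (288,165), with its door standing open and a wooden board to its left. The hasp points right, to (345,153).

```bash
cat > m1.py <<'E'
from h import *
for n in('top','side'):
    f=cv2.imread(f'pics/{n}0.png');h=cv2.cvtColor(f,cv2.COLOR_BGR2HSV)
    for nm,lo,hi in(('green',(55,80,30),(90,255,255)),('copper/red',(0,150,70),(9,255,255))):
        k,l,s,c=cv2.connectedComponentsWithStats(cv2.inRange(h,lo,hi))
        for i in range(1,k):
            if s[i,4]>5 and s[i,4]<1500: print(n,nm,s[i],c[i].round(1))
t=cv2.imread('pics/top0.png');s=cv2.imread('pics/side0.png')
A=cv2.resize(t[105:225,240:360],None,fx=5,fy=5,interpolation=cv2.INTER_CUBIC)[:600,:600]
A=cv2.resize(t[110:220,245:355],(400,400),interpolation=cv2.INTER_CUBIC)
B=cv2.resize(s[145:265,175:295],(400,400),interpolation=cv2.INTER_CUBIC)
D=cv2.resize(t[170:240,105:205],(400,200)[:2],interpolation=cv2.INTER_CUBIC);E=cv2.resize(s[295:385,185:325],(400,200),interpolation=cv2.INTER_CUBIC)
cv2.imwrite('pics/c1.png',np.vstack([np.hstack([A,B]),np.hstack([D,E])]))
E
python3 m1.py
```

```text
top green [112 177  22  20 304] [122.  186.6]
top green [148 187  14  13 128] [154.1 192.8]
top copper/red [174 186  13  14 125] [179.6 192.1]
side green [217 324  16  13 144] [224.6 330.1]
side green [190 348  26  20 396] [202.  357.3]
side copper/red [227 300  17  23 330] [235.2 310.8]
side copper/red [ 44 380   4   4   7] [ 45.9 381.7]
side copper/red [ 27 383  26  12 119] [ 37.9 388.7]
```

View pics/c1.png

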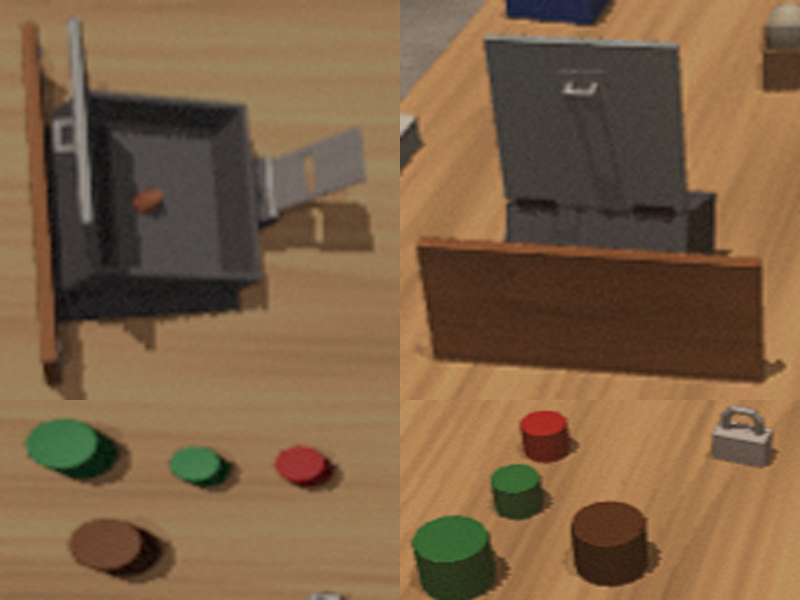

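```bash
cat > m2.py <<'E'
from h import *
T=lambda x,y:(245+x/3.636,110+y/3.636)
S=lambda x,y:(175+x/3.333,145+y/3.333)
def p(n,v):print(n,np.round(v,4))
P={'doorFar':((76,20),(87,40)),'doorNear':((87,219),(278,46)),'boardFar':((29,24),(20,241)),'boardNear':((49,362),(361,262))}
W={}
for k,(a,b) in P.items():
    X,e=tri(T(*a),S(*b));W[k]=X;print(k,X.round(4),round(e,4))
d=W['doorFar']-W['doorNear'];print('yaw door',np.degrees(np.arctan2(d[1],d[0])),np.linalg.norm(d))
d=W['boardFar']-W['boardNear'];print('yaw board',np.degrees(np.arctan2(d[1],d[0])),np.linalg.norm(d))
r1=onz('top',T(245,103),.0641);r2=onz('top',T(263,282),.0641);p('rimR far',r1);p('rimR near',r2)
d=r1-r2;print('yaw rim',np.degrees(np.arctan2(d[1],d[0])),np.linalg.norm(d))
p('rimL near',onz('top',T(63,282),.1233));
p('stud tip',onz('top',T(155,198),.0701))
for z in(.1,.12,.14):p('hasp tip',onz('top',T(362,156),z));
# cap: top-face centre
for n in('top','side'):
    f=cv2.imread(f'pics/{n}0.png');h=cv2.cvtColor(f,cv2.COLOR_BGR2HSV);u,v=(154,193) if n=='top' else (225,332)
    q=h[v-12:v+14,u-12:u+13];print(n,q[:,12].tolist()) if n=='side' else None
a,b=(154.1,192.8),(224.8,329.6)
X,e=tri(a,b);print('cap top (bright face)',X,e,'plane38',onz('top',a,.038),onz('side',b,.038))
a,b=(122.,186.6),(202,357.3);print('big',tri(a,b))
E
python3 m2.py
```

```text
doorFar [0.6936 0.0672 0.2576] 0.0007
doorNear [0.556  0.0555 0.2604] 0.0025
boardFar [0.7497 0.1068 0.1032] 0.0
boardNear [0.4912 0.0826 0.1035] 0.0007
yaw door 4.847436175662907 0.13806679327452617
yaw board 5.336645467224245 0.2595816356168386
rimR far [ 0.7054 -0.0602  0.0641]
rimR near [ 0.5641 -0.0758  0.0641]
yaw rim 6.300564368116556 0.14216514556919774
rimL near [0.5462 0.0738 0.1233]
stud tip [0.6258 0.0076 0.0701]
hasp tip [ 0.6545 -0.1454  0.1   ]
hasp tip [ 0.6483 -0.1425  0.12  ]
hasp tip [ 0.6422 -0.1396  0.14  ]
side [[15, 139, 178], [14, 137, 173], [15, 135, 176], [16, 139, 160], [54, 126, 103], [56, 128, 102], [56, 123, 106], [56, 126, 101], [55, 126, 103], [55, 131, 103], [56, 124, 103], [55, 138, 102], [56, 132, 104], [55, 134, 103], [57, 130, 102], [56, 139, 99], [55, 117, 98], [40, 127, 52], [40, 117, 59], [41, 123, 56], [40, 122, 50], [41, 111, 55], [43, 113, 54], [38, 111, 55], [41, 116, 55], [40, 134, 55]]
cap top (bright face) [0.54528775 0.38069307 0.03104596] 0.004419943645769438 plane38 [0.54160656 0.37843446 0.038     ] [0.54492098 0.38674148 0.038     ]
big (array([0.55904706, 0.46880363, 0.04321235]), np.float64(0.006922997202368249))
```

Emit:
apply_moves --moves '[[[0,0,-0.012,-0.124,1],[0,0,-0.012,-0.124,1],[0,0,-0.012,-0.124,1],[0,0,-0.012,-0.124,1],[0,0,-0.012,-0.124,1],[0,0,-0.012,-0.124,1],[0,0,-0.012,-0.124,1],[0,0,-0.012,-0.124,1],[0,0,-0.012,-0.124,1],[0,0,-0.012,-0.124,1]]]'

```text
time_s: 0.93
tool_pos: [0.2292, -0.6079, 0.3513]
tool_rot: [-180.0, -0.1, 92.1]
contact_force: [-0.9, -0.2, -0.1]
grip_width: 0.0002
grasp_force: 0.0
```

```bash
cat >> h.py <<'E'
Y0=95.5
def delta(X):
    "tool-frame shift (x left, y away, z down) to world TCP X; current yaw"
    s=robot.get_state();y=np.radians(s['tool_rot'][2]);d=np.array(X)-s['tool_pos']
    D=[d[0]*np.cos(y)+d[1]*np.sin(y),d[0]*np.sin(y)-d[1]*np.cos(y),-d[2]]
    print('t',round(s['time_s'],2),'pos',s['tool_pos'].round(4),'rot',s['tool_rot'].round(2),'F',s['contact_force'].round(1),'w',round(s['grip_width'],4),'g',round(s['grasp_force'],1));print('  delta',np.round(D,4),'twist to Y0',round(np.radians(s['tool_rot'][2]-Y0),4))
O=np.array([.6264,.0191,.042])
def B(x,y,z,yaw=5.5,O=O):
    "box -> world"
    from scipy.spatial.transform import Rotation as R
    return O+R.from_euler('xz',[25,yaw],degrees=True).apply([x,y,z])
E
python3 - <<'E'
from h import *
delta([.625,-.05,.35])
for n in('top','side'):
    f=cv2.imread(f'pics/{n}0.png');h=cv2.cvtColor(f,cv2.COLOR_BGR2HSV)
    u,v=(154,193) if n=='top' else (225,336)
    m=np.zeros(h.shape[:2],np.uint8);m[v-20:v+20,u-14:u+14]=255
    g=cv2.inRange(h,(30,70,20),(90,255,255))&m
    for t in(30,65,80):
        q=g&cv2.inRange(h[:,:,2],t,255);k,l,s,c=cv2.connectedComponentsWithStats(q);i=1+s[1:,4].argmax();print(n,t,s[i],c[i].round(2))
        cs,_=cv2.findContours((l==i).astype('u1'),0,2);print(cv2.fitEllipse(max(cs,key=len)))
    for z in(0,.038):print(n,z,proj(n,[.543,.380,z]))
E
```

```text
t 0.93 pos [ 0.2292 -0.6079  0.3513] rot [-1.7997e+02 -6.0000e-02  9.2070e+01] F [-0.9 -0.2 -0.1] w 0.0002 g 0.0
  delta [0.5432 0.4156 0.0013] twist to Y0 -0.0599
top 30 [147 186  16  14 152] [154.07 192.64]
((154.24859619140625, 192.7632293701172), (12.11594295501709, 15.002116203308105), 127.80790710449219)
top 65 [147 186  13  13 125] [153.18 191.79]
((153.1790771484375, 191.8220672607422), (11.382702827453613, 12.305142402648926), 53.900535583496094)
top 80 [147 186  13  12 122] [153.14 191.71]
((153.12327575683594, 191.85179138183594), (11.447528839111328, 12.102667808532715), 50.28025436401367)
top 0 [156.7884099  195.10257362]
top 0.038 [153.57865352 192.29725341]
side 30 [217 324  18  25 358] [225.38 335.47]
((225.4597625732422, 335.4113464355469), (17.633136749267578, 25.15003204345703), 179.40443420410156)
side 65 [217 324  17  13 176] [224.82 329.92]
((224.72198486328125, 329.9034729003906), (12.028491973876953, 16.943601608276367), 81.63347625732422)
side 80 [217 324  17  13 172] [224.74 329.83]
((224.67910766601562, 329.77117919921875), (11.886476516723633, 16.54324722290039), 79.47572326660156)
side 0 [228.19281944 340.24470638]
side 0.038 [226.74147008 327.36457256]
```

Emit:
apply_moves --moves '[[[0.0302,0.0231,0,0,1],[0.0302,0.0231,0,0,1],[0.0302,0.0231,0,0,1],[0.0302,0.0231,0,0,1],[0.0302,0.0231,0,0,1],[0.0302,0.0231,0,0,1],[0.0302,0.0231,0,0,1],[0.0302,0.0231,0,0,1],[0.0302,0.0231,0,0,1],[0.0302,0.0231,0,0,1]]]'

```text
time_s: 1.77
tool_pos: [0.4518, -0.2976, 0.3511]
tool_rot: [-180.0, -0.0, 91.7]
contact_force: [0.2, 0.3, -0.5]
grip_width: -0.0005
grasp_force: 0.0
```

Emit:
apply_moves --moves '[[[0.0302,0.0231,0,0,1],[0.0302,0.0231,0,0,1],[0.0302,0.0231,0,0,1],[0.0302,0.0231,0,0,1],[0.0302,0.0231,0,0,1],[0.0302,0.0231,0,0,1],[0.0302,0.0231,0,0,1],[0.0302,0.0231,0,-0.06,1],[0,0,0,0,1]]]'

```text
time_s: 2.52
tool_pos: [0.6309, -0.0428, 0.3504]
tool_rot: [179.9, -0.4, 95.9]
contact_force: [-1.6, 1.7, 0.3]
grip_width: -0.0001
grasp_force: 0.0
```

Run:
```python
from h import *
delta([.625,.0,.225])
for a,b in(((153.2,191.8),(224.8,329.9)),((153.7,192.3),(225.3,330.4))):
    print(tri(a,b),onz('top',a,.038),onz('side',b,.038))
```

```text
t 2.52 pos [ 0.6309 -0.0428  0.3504] rot [179.94  -0.35  95.92] F [-1.6  1.7  0.3] w -0.0001 g 0.0
  delta [ 0.0432 -0.0015  0.1254] twist to Y0 0.0073
(array([0.5461422 , 0.38271074, 0.03253662]), np.float64(0.0011899784203192405)) [0.54439006 0.38116622 0.038     ] [0.54465574 0.38752688 0.038     ]
(array([0.54538643, 0.38181564, 0.03028197]), np.float64(0.0015172857640786393)) [0.54300216 0.37966039 0.038     ] [0.54321469 0.38861443 0.038     ]
```

Emit:
apply_moves --moves '[[[0,0,0.04,0,1],[0,0,0.04,0,1],[0,0,0.04,0.007,1],[0.02,0,0.005,0,1],[0.02,0,0,0,1],[0.015,0,0,0,1],[0.015,0,0,0,1],[0.015,0,0,0,1],[0.015,0,0,0,1],[0.012,0,0,0,1]]]'

```text
time_s: 3.35
tool_pos: [0.6189, 0.0599, 0.2257]
tool_rot: [-179.9, 0.0, 94.8]
contact_force: [-0.1, -2.9, -0.5]
grip_width: -0.0
grasp_force: 0.8
```

Emit:
apply_moves --moves '[[[0,0,0,0,1],[-0.01,0,0,0,1]]]'

```text
time_s: 3.52
tool_pos: [0.6198, 0.0521, 0.2263]
tool_rot: [-180.0, -0.1, 95.0]
contact_force: [0.5, 1.3, -0.0]
grip_width: 0.0
grasp_force: 0.0
```

Run:
```python
from h import *
delta([.545,.382,.3])
for n in('top','side'):cv2.imwrite(f'pics/{n}1.png',grab_frame(n))
t=cv2.imread('pics/top1.png');s=cv2.imread('pics/side1.png')
A=cv2.resize(t[90:240,120:360],(640,400));cv2.imwrite('pics/c2.png',np.hstack([cv2.resize(t[110:220,235:345],(400,400),interpolation=2),cv2.resize(s[145:265,175:295],(400,400),interpolation=2)]))
```

```text
t 3.52 pos [0.6198 0.0521 0.2263] rot [-1.7999e+02 -1.0000e-01  9.5010e+01] F [ 0.5  1.3 -0. ] w 0.0 g 0.0
  delta [ 0.3352 -0.0457 -0.0737] twist to Y0 -0.0085
```

View pics/c2.png

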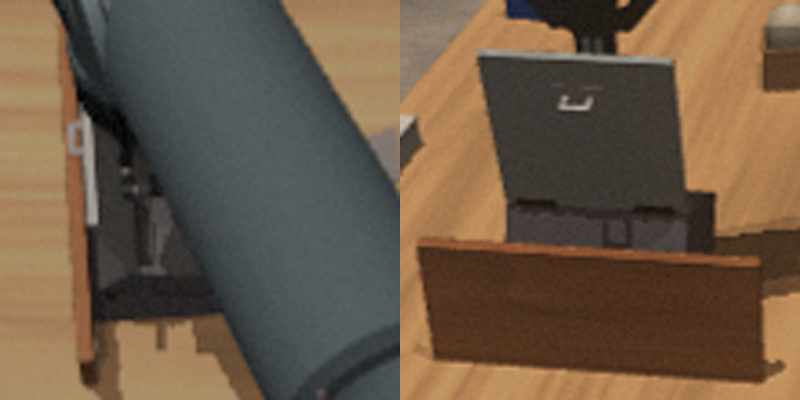

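Emit:
apply_moves --moves '[[[0,0,-0.035,-0.008,1],[0,0,-0.04,0,0],[0,0,-0.03,0,-1],[0.035,-0.006,0,0,-1],[0.04,-0.006,0,0,-1],[0.04,-0.006,0,0,-1],[0.04,-0.006,0,0,-1],[0.04,-0.006,0,0,-1],[0.04,-0.006,0,0,-1],[0.04,-0.006,0,0,-1]]]'

```text
time_s: 4.45
tool_pos: [0.5539, 0.3193, 0.3313]
tool_rot: [180.0, 0.0, 95.0]
contact_force: [0.1, 0.8, 0.2]
grip_width: 0.0854
grasp_force: 0.0
```

Emit:
apply_moves --moves '[[[0.04,-0.006,0.035,0,-1],[0.02,0,0.04,0,-1],[0,0,0.04,0,-1],[0,0,0.03,0,-1],[0,0,0,0,-1]]]'

```text
time_s: 4.87
tool_pos: [0.5421, 0.3642, 0.1896]
tool_rot: [-179.5, 0.4, 95.2]
contact_force: [-1.6, -1.5, -1.3]
grip_width: 0.0857
grasp_force: 0.0
```

Run:
```python
from h import *
delta([.545,.382,.005])
for n in('top','side'):cv2.imwrite(f'pics/{n}2.png',grab_frame(n))
t=cv2.imread('pics/top2.png');s=cv2.imread('pics/side2.png')
print(proj('side',robot.get_state()['tool_pos']),proj('top',robot.get_state()['tool_pos']))
cv2.imwrite('pics/c3.png',np.hstack([cv2.resize(t[150:250,110:210],(400,400),interpolation=2),cv2.resize(s[270:370,175:275],(400,400),interpolation=2)]))
```

```text
t 4.87 pos [0.5421 0.3642 0.1896] rot [-179.45    0.41   95.15] F [-1.6 -1.5 -1.3] w 0.0857 g 0.0
  delta [0.0175 0.0045 0.1846] twist to Y0 -0.0061
[221.17758949 262.95794762] [143.26843691 178.02851366]
```

View pics/c3.png

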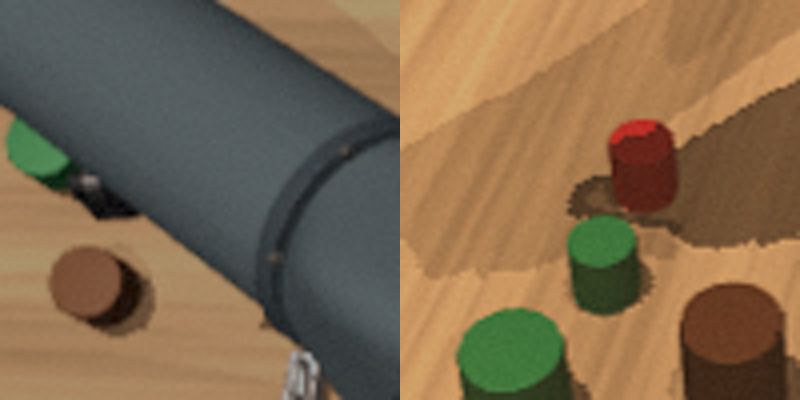

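Emit:
apply_moves --moves '[[[0.0175,0.0045,0,-0.006,-1],[0,0,0.035,0,-1],[0,0,0.035,0,-1],[0,0,0.035,0,-1],[0,0,0.03,0,-1],[0,0,0.03,0,-1],[0,0,0.014,0,-1],[0,0,0,0,-1]]]'

```text
time_s: 5.63
tool_pos: [0.5475, 0.3852, 0.0168]
tool_rot: [-179.9, 0.1, 95.5]
contact_force: [-0.7, -1.5, -0.1]
grip_width: 0.0853
grasp_force: 0.0
```

Run:
```python
from h import *
delta([.545,.382,.005])
```

```text
t 5.63 pos [0.5475 0.3852 0.0168] rot [-1.7992e+02  8.0000e-02  9.5470e+01] F [-0.7 -1.5 -0.1] w 0.0853 g 0.0
  delta [-0.0029 -0.0028  0.0118] twist to Y0 -0.0004
```

Emit:
apply_moves --moves '[[[-0.003,-0.003,0.01,0,-1],[0,0,0,0,-1],[0,0,0,0,0.2],[0,0,0,0,1],[0,0,0,0,1],[0,0,0,0,1],[0,0,0,0,1],[0,0,0,0,1]]]' --squeeze 30

```text
time_s: 6.3
tool_pos: [0.545, 0.3836, 0.0088]
tool_rot: [179.9, -0.0, 95.6]
contact_force: [0.1, 0.1, 6.1]
grip_width: 0.0356
grasp_force: 29.8
```

Emit:
apply_moves --moves '[[[0,0,-0.03,0,1],[0,0,-0.04,0,1],[0,0,-0.04,0,1],[0,0,-0.04,0,1],[0,0,-0.04,0,1],[0,0,0,0,1]]]'

```text
time_s: 6.8
tool_pos: [0.5477, 0.3868, 0.207]
tool_rot: [179.4, -0.4, 95.6]
contact_force: [1.2, 1.0, 0.8]
grip_width: 0.0355
grasp_force: 30.4
```

Run:
```python
from h import *
delta([.545,.382,.2])
for n in('top','side'):
    f=grab_frame(n);cv2.imwrite(f'pics/{n}3.png',f)
s=cv2.imread('pics/side3.png')
u,v=map(int,proj('side',robot.get_state()['tool_pos']));print(u,v)
cv2.imwrite('pics/c4.png',cv2.resize(s[v-60:v+40,u-50:u+50],(600,600),interpolation=2))
```

```text
t 6.8 pos [0.5477 0.3868 0.207 ] rot [179.35  -0.44  95.55] F [1.2 1.  0.8] w 0.0355 g 30.4
  delta [-0.0045 -0.0031  0.007 ] twist to Y0 0.0009
217 267
```

View pics/c4.png

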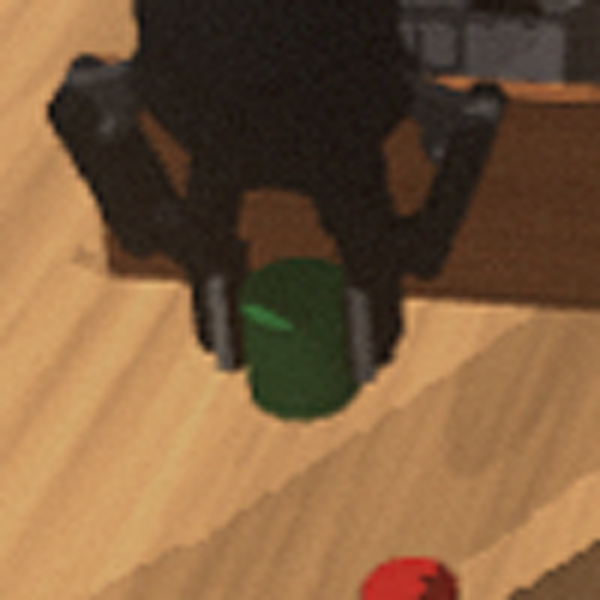

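```bash
cat > plan.py <<'E'
from h import *
up=np.array([0,0,1.]);tip=B(0,0,31);ax=B(0,0,1)-B(0,0,0)
g=.021
pts={'hi':[tip[0],tip[1],.31],'P0':tip+up*(.040-g)+.001*up,'P1':tip+up*(.024-g),'P2':tip+.020*ax-g*up,'P2b':tip+.012*ax-g*up,'P3':tip+.004*ax-g*up}
for k,v in pts.items():print(k,np.round(v,4))
delta(pts['hi'])
y=np.radians(95.5);p=None
for k,v in pts.items():
    if p is not None:
        d=np.array(v)-p;print(k,np.round([d[0]*np.cos(y)+d[1]*np.sin(y),d[0]*np.sin(y)-d[1]*np.cos(y),-d[2]],4))
    p=np.array(v)
E
python3 plan.py
```

```text
hi [  1.8821 -13.0218   0.31  ]
P0 [  1.8821 -13.0218  28.1575]
P1 [  1.8821 -13.0218  28.1405]
P2 [  1.8829 -13.0302  28.1347]
P2b [  1.8826 -13.0268  28.1274]
P3 [  1.8823 -13.0234  28.1202]
t 6.9 pos [0.5453 0.3839 0.1999] rot [ 1.798e+02 -1.100e-01  9.555e+01] F [-0.6  0.5 -2.2] w 0.0354 g 30.4
  delta [-13.4721   0.0331  -0.1101] twist to Y0 0.0009
P0 [  0.       0.     -27.8475]
P1 [0.    0.    0.017]
P2 [-0.0085  0.      0.0059]
P2b [ 0.0034 -0.      0.0073]
P3 [0.0034 0.     0.0073]
```

Emit:
apply_moves --moves '[[[0,0,-0.036,0,1],[0,0,-0.038,0,1],[0,0,-0.038,0,1],[-0.038,0.0046,0,0,1],[-0.038,0.0046,0,0,1],[-0.038,0.0046,0,0,1],[-0.038,0.0046,0,0,1],[-0.038,0.0046,0,0,1],[-0.038,0.0046,0,0,1],[-0.038,0.0046,0,0,1]]]'

```text
time_s: 7.73
tool_pos: [0.6016, 0.1191, 0.3077]
tool_rot: [-179.8, 0.0, 95.6]
contact_force: [1.2, -0.6, -0.4]
grip_width: 0.0358
grasp_force: 30.4
```

Emit:
apply_moves --moves '[[[-0.038,0.0046,0,0,1],[-0.038,0.0046,0,0,1],[-0.038,0.0046,0,0,1],[0,0,0.03,0,1],[0,0,0.03,0,1],[0,0,0.03,0,1],[0,0,0.03,0,1],[0,0,0.02,0,1],[0,0,0,0,1],[0,0,0,0,1]]]'

```text
time_s: 8.57
tool_pos: [0.6256, 0.0093, 0.1678]
tool_rot: [-179.7, -0.0, 95.6]
contact_force: [0.3, 0.0, 0.8]
grip_width: 0.0356
grasp_force: 30.4
```

```bash
sed -i 's/B(0,0,31)/B(0,0,.031)/;s/ax=B.*/ax=(B(0,0,1)-B(0,0,0))/' plan.py; sed -i "s/delta(pts\['hi'\])/delta(pts['P0'])/" plan.py; python3 plan.py
python3 - <<'E'
from h import *
for n in('top','side'):
    f=grab_frame(n);cv2.imwrite(f'pics/{n}4.png',f)
t=cv2.imread('pics/top4.png');s=cv2.imread('pics/side4.png')
cv2.imwrite('pics/c5.png',np.hstack([cv2.resize(t[110:220,235:345],(400,400),interpolation=2),cv2.resize(s[125:245,175:295],(400,400),interpolation=2)]))
E
```

```text
hi [0.6277 0.0061 0.31  ]
P0 [0.6277 0.0061 0.0901]
P1 [0.6277 0.0061 0.0731]
P2 [ 0.6285 -0.0024  0.0672]
P2b [0.6281 0.001  0.06  ]
P3 [0.6278 0.0044 0.0527]
t 8.57 pos [0.6256 0.0093 0.1678] rot [-1.7975e+02 -2.0000e-02  9.5580e+01] F [0.3 0.  0.8] w 0.0356 g 30.4
  delta [-0.0034  0.0018  0.0777] twist to Y0 0.0014
P0 [0.     0.     0.2199]
P1 [0.    0.    0.017]
P2 [-0.0085  0.      0.0059]
P2b [ 0.0034 -0.      0.0073]
P3 [0.0034 0.     0.0073]
```

View pics/c5.png

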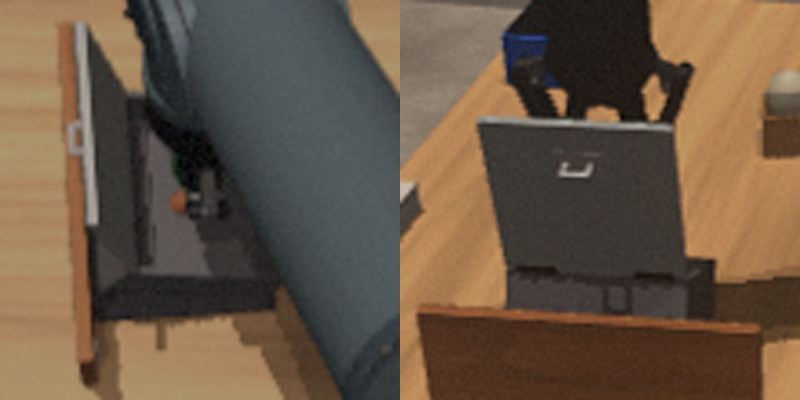

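Emit:
apply_moves --moves '[[[-0.003,0.0018,0.02,0,1],[0,0,0.02,0,1],[0,0,0.02,0,1],[0,0,0.016,0,1],[0,0,0,0,1],[0,0,0,0,1]]]'

```text
time_s: 9.17
tool_pos: [0.6297, 0.0066, 0.0947]
tool_rot: [180.0, 0.0, 95.6]
contact_force: [0.8, -0.1, 0.8]
grip_width: 0.0355
grasp_force: 30.4
```

```bash
python3 plan.py | grep -A1 '^t'
```

```text
t 9.17 pos [0.6297 0.0066 0.0947] rot [179.95   0.    95.56] F [ 0.8 -0.1  0.8] w 0.0355 g 30.4
  delta [-0.0004 -0.0021  0.0046] twist to Y0 0.001
```

Emit:
apply_moves --moves '[[[0,-0.002,0.006,0,1],[0,0,0.005,0,1],[0,0,0.005,0,1],[0,0,0.004,0,1],[0,0,0,0,1],[0,0,0,0,1]]]'

```text
time_s: 9.67
tool_pos: [0.6284, 0.008, 0.0744]
tool_rot: [179.8, -0.1, 95.6]
contact_force: [3.0, 3.5, 0.4]
grip_width: 0.0354
grasp_force: 30.5
```

```bash
python3 plan.py | grep -A1 '^t'
```

```text
t 9.67 pos [0.6284 0.008  0.0744] rot [ 1.7983e+02 -1.1000e-01  9.5610e+01] F [3.  3.5 0.4] w 0.0354 g 30.5
  delta [-0.0019 -0.001  -0.0157] twist to Y0 0.0019
```

Emit:
apply_moves --moves '[[[-0.003,0,0.001,0,1],[-0.003,0,0.002,0,1],[-0.003,0,0.002,0,1],[0,0,0.002,0,1],[0,0,0,0,1]]]'

```text
time_s: 10.08
tool_pos: [0.6304, -0.0009, 0.0684]
tool_rot: [179.7, -0.1, 95.6]
contact_force: [2.2, 4.7, 6.0]
grip_width: 0.0351
grasp_force: 29.2
```

```bash
sed -i "s/delta(pts\['P0'\])/delta(pts['P2'])/" plan.py; python3 plan.py | grep -A1 '^t'
```

```text
t 10.08 pos [ 0.6304 -0.0009  0.0684] rot [ 1.7971e+02 -1.1000e-01  9.5590e+01] F [2.2 4.7 6. ] w 0.0351 g 29.2
  delta [-0.0013 -0.0021  0.0012] twist to Y0 0.0016
```

Emit:
apply_moves --moves '[[[0,0,0.003,0,1],[0.001,0,0.003,0,1],[0.0015,0,0.003,0,1],[0,0,0,0,1]]]'

```text
time_s: 10.42
tool_pos: [0.6304, 0.0018, 0.0591]
tool_rot: [179.7, -0.1, 95.6]
contact_force: [4.6, 4.2, 3.3]
grip_width: 0.0346
grasp_force: 29.6
```

```bash
sed -i "s/delta(pts\['P2'\])/delta(pts['P3'])/" plan.py; python3 plan.py | grep -A1 '^t'
```

```text
t 10.42 pos [0.6304 0.0018 0.0591] rot [ 1.7967e+02 -1.1000e-01  9.5600e+01] F [4.6 4.2 3.3] w 0.0346 g 29.6
  delta [ 0.0029 -0.0023  0.0064] twist to Y0 0.0018
```

Emit:
apply_moves --moves '[[[0.001,0.0015,0.003,0,1],[0.001,0,0.003,0,1],[0.001,0,0.002,0,1],[0,0,0,0,1]]]'

```text
time_s: 10.75
tool_pos: [0.6305, 0.0056, 0.0508]
tool_rot: [179.8, -0.2, 95.6]
contact_force: [1.7, 5.9, 4.1]
grip_width: 0.0352
grasp_force: 29.6
```

```bash
python3 plan.py | grep -A1 '^t'
```

```text
t 10.75 pos [0.6305 0.0056 0.0508] rot [ 1.798e+02 -1.500e-01  9.564e+01] F [1.7 5.9 4.1] w 0.0352 g 29.6
  delta [-0.001  -0.0028 -0.0019] twist to Y0 0.0025
```

Emit:
apply_moves --moves '[[[0.0005,0,0.0015,0,1],[0.0005,0,0.0015,0,1],[0,0,0,0,1]]]'

```text
time_s: 11.0
tool_pos: [0.6306, 0.0058, 0.0502]
tool_rot: [179.8, -0.0, 95.6]
contact_force: [-6.0, 2.5, 23.6]
grip_width: 0.0352
grasp_force: 31.3
```

Emit:
apply_moves --moves '[[[0,0,-0.001,0,0.0],[0,0,0,0,-0.3],[0,0,0,0,-0.3],[0,0,0,0,-0.3],[0,0,-0.01,0,-0.3],[0,0,-0.02,0,-0.3],[0,0,-0.03,0,-0.3],[0,0,-0.03,0,1],[0,0,0,0,1],[0,0,0,0,1]]]'

```text
time_s: 11.83
tool_pos: [0.6303, 0.004, 0.1402]
tool_rot: [179.8, 0.0, 95.5]
contact_force: [-0.2, 0.3, 0.1]
grip_width: 0.0194
grasp_force: 0.0
```

Run:
```python
from h import *
print(B(0,0,.043)); delta(B(0,-.01,.043))
for n in('top','side'):
    f=grab_frame(n);cv2.imwrite(f'pics/{n}5.png',f)
t=cv2.imread('pics/top5.png')
cv2.imwrite('pics/c6.png',cv2.resize(t[110:220,235:345],(600,600),interpolation=2))
```

```text
[0.62814177 0.00101108 0.08097123]
t 11.83 pos [0.6303 0.004  0.1402] rot [1.7977e+02 3.0000e-02 9.5550e+01] F [-0.2  0.3  0.1] w 0.0194 g 0.0
  delta [-0.0118 -0.0025  0.0634] twist to Y0 0.0008
```

View pics/c6.png

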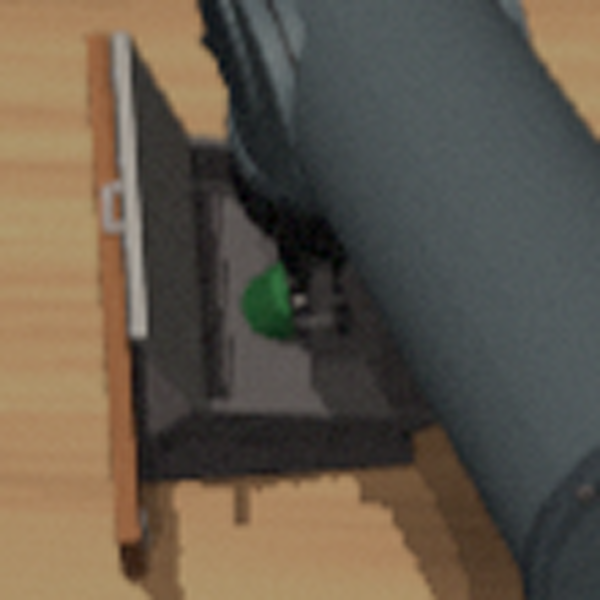

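Emit:
apply_moves --moves '[[[-0.012,-0.002,0.02,0,1],[0,0,0.02,0,1],[0,0,0.01,0,1],[0,0,0.003,0,1],[0,0,0.003,0,1],[0,0,0.003,0,1],[0,0,0,0,1]]]' --squeeze 30

```text
time_s: 12.52
tool_pos: [0.6287, -0.0077, 0.0796]
tool_rot: [179.9, 0.0, 95.6]
contact_force: [-0.6, -1.0, 1.5]
grip_width: -0.0001
grasp_force: 0.2
```

Emit:
apply_moves --moves '[[[0,0,0.002,0,1],[0,0,0.002,0,1],[0,0,0,0,1]]]'

```text
time_s: 12.77
tool_pos: [0.6298, -0.0083, 0.0786]
tool_rot: [179.8, 0.1, 95.5]
contact_force: [-7.9, -2.7, 24.0]
grip_width: 0.0
grasp_force: 11.0
```

```bash
cat > door.py <<'E'
from h import *
bx=-.04;h=B(bx,.07,.061);L=np.array([-np.sin(np.radians(5.5)),np.cos(np.radians(5.5)),0]);up=np.array([0,0,1.])
print('hinge',h.round(4))
pts=[h+.09*L+.20*up,h+.09*L+.105*up,h+.02*L+.105*up]
for f in(10,22,34,46,58,70,82,94,104,112):
    s,c=np.sin(np.radians(f)),np.cos(np.radians(f));r=.112
    k=.011 if f<88 else -.009
    pts.append(h+(-r*s+.004*c+k)*L+(r*c+.004*s)*up)
if __name__=='__main__':
    delta(pts[0]);p=pts[0]
    for q in pts[1:]:
        d=q-p;print(q.round(4),'dx',round(d@L,4),'dz',round(-d[2],4));p=q
E
python3 door.py
```

```text
hinge [0.583  0.0528 0.1269]
t 12.77 pos [ 0.6298 -0.0083  0.0786] rot [1.7982e+02 1.0000e-01 9.5550e+01] F [-7.9 -2.7 24. ] w 0.0 g 11.0
  delta [ 0.1553 -0.0406 -0.2483] twist to Y0 0.0008
[0.5743 0.1423 0.2319] dx 0.0 dz 0.095
[0.5811 0.0727 0.2319] dx -0.07 dz -0.0
[0.5834 0.0483 0.2379] dx -0.0245 dz -0.006
[0.5856 0.0256 0.2322] dx -0.0227 dz 0.0057
[0.5876 0.0047 0.222 ] dx -0.0211 dz 0.0103
[ 0.5894 -0.0137  0.2075] dx -0.0185 dz 0.0144
[ 0.5908 -0.0287  0.1896] dx -0.0151 dz 0.0179
[ 0.5919 -0.0397  0.1689] dx -0.011 dz 0.0207
[ 0.5925 -0.0461  0.1464] dx -0.0065 dz 0.0225
[ 0.5946 -0.0677  0.123 ] dx -0.0217 dz 0.0234
[ 0.5943 -0.0653  0.1037] dx 0.0024 dz 0.0194
[ 0.5939 -0.0611  0.0886] dx 0.0043 dz 0.015
```

Emit:
apply_moves --moves '[[[0,0,-0.03,0,1],[0,0,-0.04,0,1],[0,0,-0.04,0,1],[0,0,-0.04,0,1],[0,0,-0.04,0,1],[0,0,-0.04,0,1],[0,0,-0.03,0,1],[0,0,0,0,1]]]'

```text
time_s: 13.43
tool_pos: [0.6314, -0.0069, 0.3431]
tool_rot: [179.3, 0.0, 95.6]
contact_force: [1.7, 0.1, 0.2]
grip_width: 0.0002
grasp_force: 0.0
```

```bash
python3 door.py|head -3;python3 - <<'E'
from h import *
for n in('top','side'):
    f=grab_frame(n);cv2.imwrite(f'pics/{n}6.png',f)
E
```

```text
hinge [0.583  0.0528 0.1269]
t 13.43 pos [ 0.6314 -0.0069  0.3431] rot [1.7926e+02 4.0000e-02 9.5580e+01] F [1.7 0.1 0.2] w 0.0002 g 0.0
  delta [ 0.1541 -0.0423  0.0162] twist to Y0 0.0013
```

Emit:
apply_moves --moves '[[[0.0385,-0.0105,0,0,1],[0.0385,-0.0105,0,0,1],[0.0385,-0.0105,0,0,1],[0.0385,-0.0105,0,0,1],[0,0,0,0,1],[0,0,0.037,0,1],[0,0,0.037,0,1],[0,0,0.037,0,1],[0,0,0,0,1]]]'

```text
time_s: 14.28
tool_pos: [0.5661, 0.1387, 0.2156]
tool_rot: [-179.2, 0.2, 95.6]
contact_force: [-1.0, -0.8, -1.1]
grip_width: 0.0002
grasp_force: 0.0
```

Emit:
apply_moves --moves '[[[-0.023,0,0,0,1],[-0.023,0,0,0,1],[-0.024,0,0,0,1],[-0.024,0,-0.006,0,1],[-0.023,0,0.006,0,1],[-0.021,0,0.01,0,1],[0,0,0,0,1]]]'

```text
time_s: 14.87
tool_pos: [0.5846, -0.0021, 0.2131]
tool_rot: [-179.9, 0.2, 95.2]
contact_force: [-0.8, -0.9, -0.8]
grip_width: 0.0001
grasp_force: 0.0
```

Run:
```python
from h import *
import door
delta(door.pts[5])
for n in('top','side'):
    f=grab_frame(n);cv2.imwrite(f'pics/{n}7.png',f)
t=cv2.imread('pics/top7.png');s=cv2.imread('pics/side7.png')
cv2.imwrite('pics/c7.png',np.hstack([cv2.resize(t[110:220,235:345],(400,400),interpolation=2),cv2.resize(s[145:265,175:295],(400,400),interpolation=2)]))
```

```text
hinge [0.583  0.0528 0.1269]
t 14.87 pos [ 0.5846 -0.0021  0.2131] rot [-1.7987e+02  1.6000e-01  9.5190e+01] F [-0.8 -0.9 -0.8] w 0.0001 g 0.0
  delta [ 0.0065  0.0036 -0.0088] twist to Y0 -0.0054
```

View pics/c7.png

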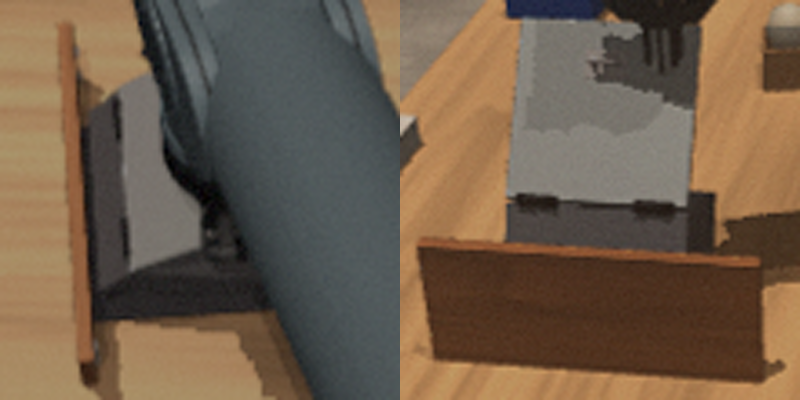

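Emit:
apply_moves --moves '[[[-0.012,0.004,0.006,0,1],[-0.015,0,0.018,0,1],[-0.011,0,0.021,0,1],[-0.0065,0,0.0225,0,1],[-0.016,0,0.012,0,1],[-0.004,0,0.012,0,1],[0,0,0.01,0,1],[0.002,0,0.01,0,1],[0,0,0,0,1]]]'

```text
time_s: 15.72
tool_pos: [0.5938, -0.0569, 0.1007]
tool_rot: [-179.9, -0.1, 95.6]
contact_force: [-0.1, 0.3, 0.5]
grip_width: 0.0004
grasp_force: 0.0
```

Run:
```python
from h import *
import door
delta(door.pts[-1])
```

```text
hinge [0.583  0.0528 0.1269]
t 15.72 pos [ 0.5938 -0.0569  0.1007] rot [-1.7988e+02 -6.0000e-02  9.5630e+01] F [-0.1  0.3  0.5] w 0.0004 g 0.0
  delta [-0.0042 -0.0003  0.0121] twist to Y0 0.0023
```

Emit:
apply_moves --moves '[[[-0.002,0,0.005,0,1],[0,0,0.004,0,1],[0,0,0.004,0,1],[0,0,0,0,1]]]'

```text
time_s: 16.05
tool_pos: [0.5948, -0.0599, 0.0888]
tool_rot: [-180.0, -0.0, 95.6]
contact_force: [-0.4, -0.2, 0.4]
grip_width: 0.0001
grasp_force: 0.0
```

Emit:
apply_moves --moves '[[[0,0,0.002,0,1],[0,0,0.002,0,1],[0,0,0,0,1]]]'

```text
time_s: 16.3
tool_pos: [0.5949, -0.0601, 0.0851]
tool_rot: [-180.0, 0.0, 95.6]
contact_force: [-0.4, 0.1, -0.4]
grip_width: -0.0001
grasp_force: 0.0
```

Emit:
apply_moves --moves '[[[0,0,0.002,0,1],[0,0,0.002,0,1],[0,0,0.001,0,1],[0,0,0,0,1]]]'

```text
time_s: 16.63
tool_pos: [0.5951, -0.06, 0.0806]
tool_rot: [180.0, 0.0, 95.6]
contact_force: [-0.4, -0.4, 3.3]
grip_width: 0.0001
grasp_force: 1.9
```

Emit:
apply_moves --moves '[[[0,0,0.0015,0,1],[0,0,0.0015,0,1],[0,0,0,0,1],[0,0,0,0,1]]]'

```text
time_s: 16.97
tool_pos: [0.5954, -0.0599, 0.0799]
tool_rot: [180.0, 0.1, 95.6]
contact_force: [-8.0, 0.6, 25.5]
grip_width: -0.0
grasp_force: 11.0
```

```bash
cat > hasp.py <<'E'
from h import *
h=B(0,-.078,.069);L=np.array([-np.sin(np.radians(5.5)),np.cos(np.radians(5.5)),0]);up=np.array([0,0,1.])
pts=[h-.125*L+.16*up,h-.125*L+.055*up,h-.02*L+.07*up]
for f in(-10,-20,-30,-40,-50,-58,-63):
    s,c=np.sin(np.radians(f)),np.cos(np.radians(f));r=.08
    pts.append(h+(-r*s-.002*c-.011)*L+(r*c-.002*s)*up)
if __name__=='__main__':
    print('hinge',h.round(4));delta(pts[0]);p=pts[0]
    for q in pts[1:]:
        d=q-p;print(q.round(4),'dx',round(d@L,4),'dz',round(-d[2],4));p=q
E
python3 hasp.py
```

```text
hinge [ 0.636  -0.0803  0.0716]
t 16.97 pos [ 0.5954 -0.0599  0.0799] rot [1.7997e+02 7.0000e-02 9.5570e+01] F [-8.   0.6 25.5] w -0.0 g 11.0
  delta [-0.1492  0.0383 -0.1517] twist to Y0 0.0011
[ 0.648  -0.2047  0.1266] dx 0.0 dz 0.105
[ 0.6379 -0.1002  0.1416] dx 0.105 dz -0.015
[ 0.6359 -0.0794  0.1507] dx 0.0209 dz -0.0091
[ 0.6346 -0.0659  0.1474] dx 0.0136 dz 0.0033
[ 0.6334 -0.0532  0.1419] dx 0.0128 dz 0.0056
[ 0.6322 -0.0416  0.1341] dx 0.0116 dz 0.0077
[ 0.6313 -0.0315  0.1245] dx 0.0101 dz 0.0096
[ 0.6306 -0.0248  0.1157] dx 0.0068 dz 0.0089
[ 0.6303 -0.0212  0.1097] dx 0.0036 dz 0.006
```

Emit:
apply_moves --moves '[[[0,0,-0.03,0,1],[0,0,-0.04,0,1],[0,0,-0.04,0,1],[0,0,-0.04,0,1],[0,0,0,0,1]]]'

```text
time_s: 17.38
tool_pos: [0.5995, -0.0596, 0.2354]
tool_rot: [179.3, 0.1, 95.6]
contact_force: [2.0, 0.6, 0.3]
grip_width: -0.0001
grasp_force: 0.0
```

```bash
python3 hasp.py|head -3;python3 - <<'E'
from h import *
for n in('top','side'):
    f=grab_frame(n);cv2.imwrite(f'pics/{n}8.png',f)
E
```

```text
hinge [ 0.636  -0.0803  0.0716]
t 17.38 pos [ 0.5995 -0.0596  0.2354] rot [1.7928e+02 1.2000e-01 9.5550e+01] F [2.  0.6 0.3] w -0.0001 g 0.0
  delta [-0.1491  0.0342  0.0039] twist to Y0 0.0009
```

Emit:
apply_moves --moves '[[[-0.0373,0.0085,0,0,1],[-0.0373,0.0085,0,0,1],[-0.0373,0.0085,0,0,1],[-0.0373,0.0085,0,0,1],[0,0,0,0,1],[0,0,0.035,0,1],[0,0,0.035,0,1],[0,0,0.035,0,1],[0,0,0,0,1]]]'

```text
time_s: 18.23
tool_pos: [0.6367, -0.204, 0.1129]
tool_rot: [-179.2, -0.3, 95.6]
contact_force: [-3.2, 0.0, -0.6]
grip_width: 0.0002
grasp_force: 0.0
```

Emit:
apply_moves --moves '[[[0.026,0,0,0,1],[0.026,0,-0.005,0,1],[0.026,0,-0.005,0,1],[0.026,0,-0.005,0,1],[0.0,0,0,0,1]]]'

```text
time_s: 18.65
tool_pos: [0.6336, -0.0939, 0.1395]
tool_rot: [179.9, -0.2, 96.0]
contact_force: [0.6, 0.8, 1.0]
grip_width: 0.0001
grasp_force: 0.0
```

Run:
```python
from h import *
import hasp
delta(hasp.pts[3])
for n in('top','side'):
    f=grab_frame(n);cv2.imwrite(f'pics/{n}9.png',f)
t=cv2.imread('pics/top9.png');s=cv2.imread('pics/side9.png')
cv2.imwrite('pics/c9.png',np.hstack([cv2.resize(t[110:220,245:355],(400,400),interpolation=2),cv2.resize(s[145:265,175:295],(400,400),interpolation=2)]))
```

```text
t 18.65 pos [ 0.6336 -0.0939  0.1395] rot [179.89  -0.22  96.01] F [0.6 0.8 1. ] w 0.0001 g 0.0
  delta [ 0.0142  0.0038 -0.0112] twist to Y0 0.009
```

View pics/c9.png

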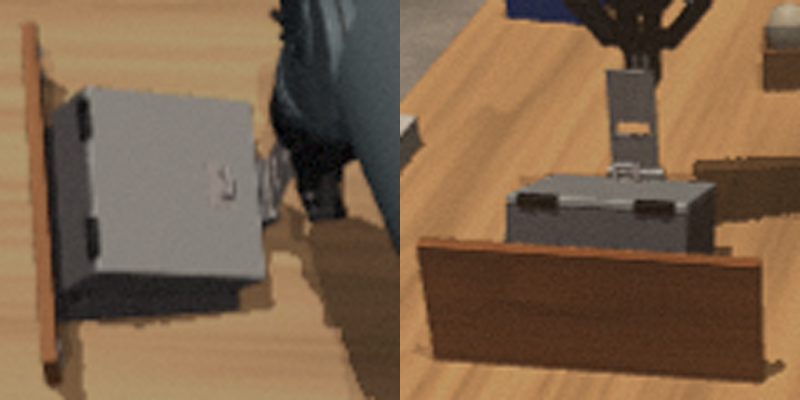

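Emit:
apply_moves --moves '[[[0.0142,0.003,-0.011,0,1],[0.0136,0,0.003,0,1],[0.013,0,0.0055,0,1],[0.0115,0,0.008,0,1],[0.01,0,0.0095,0,1],[0.007,0,0.009,0,1],[0,0,0,0,1]]]'

```text
time_s: 19.33
tool_pos: [0.6273, -0.0298, 0.1104]
tool_rot: [-179.7, -0.1, 95.7]
contact_force: [-0.6, -0.0, -0.2]
grip_width: 0.0005
grasp_force: 0.0
```

Run:
```python
from h import *
import hasp
delta(hasp.pts[-1])
```

```text
t 19.33 pos [ 0.6273 -0.0298  0.1104] rot [-1.7975e+02 -1.0000e-01  9.5740e+01] F [-0.6 -0.  -0.2] w 0.0005 g 0.0
  delta [0.0082 0.0038 0.0007] twist to Y0 0.0042
```

Emit:
apply_moves --moves '[[[0.004,0.003,0.002,0,1],[0,0,0.002,0,1],[0,0,0.002,0,1],[0,0,0,0,1]]]'

```text
time_s: 19.67
tool_pos: [0.6322, -0.0289, 0.107]
tool_rot: [-180.0, 0.0, 95.5]
contact_force: [-0.1, 0.1, -0.4]
grip_width: 0.0003
grasp_force: 0.0
```

Emit:
apply_moves --moves '[[[0,0,0.0015,0,1],[0,0,0.0015,0,1],[0,0,0,0,1]]]'

```text
time_s: 19.92
tool_pos: [0.6321, -0.0286, 0.1041]
tool_rot: [180.0, 0.0, 95.5]
contact_force: [0.3, 0.1, 0.6]
grip_width: -0.0002
grasp_force: 0.1
```

Emit:
apply_moves --moves '[[[0,0,0.0015,0,1],[0,0,0.0015,0,1],[0,0,0,0,1]]]'

```text
time_s: 20.17
tool_pos: [0.6319, -0.0283, 0.101]
tool_rot: [-180.0, -0.0, 95.6]
contact_force: [-0.2, 0.2, 0.0]
grip_width: -0.0003
grasp_force: 0.1
```

Emit:
apply_moves --moves '[[[0,0,0.0015,0,1],[0,0,0,0,1]]]'

```text
time_s: 20.33
tool_pos: [0.6322, -0.0282, 0.1003]
tool_rot: [180.0, 0.0, 95.6]
contact_force: [-1.9, -0.1, 5.4]
grip_width: 0.0003
grasp_force: 2.3
```

Emit:
apply_moves --moves '[[[0,0,0.0015,0,1],[0,0,0.001,0,1],[0,0,0,0,1],[0,0,0,0,1]]]'

```text
time_s: 20.67
tool_pos: [0.6324, -0.028, 0.0997]
tool_rot: [180.0, 0.0, 95.6]
contact_force: [-7.3, -0.3, 20.1]
grip_width: 0.0
grasp_force: 8.9
```

Emit:
apply_moves --moves '[[[0,0,-0.02,0,1],[0,0,-0.04,0,1],[0,0,-0.04,0,1],[0,0,-0.04,0,1],[-0.035,0,-0.02,0,1],[-0.04,-0.01,0,0,1],[-0.04,-0.01,0,0,1],[-0.04,-0.01,0,0,1],[-0.04,-0.01,0,0,1],[0,0,0,0,1]]]'

```text
time_s: 21.5
tool_pos: [0.6079, -0.2388, 0.2564]
tool_rot: [-179.8, 0.4, 94.8]
contact_force: [-1.0, -2.5, -0.7]
grip_width: 0.0001
grasp_force: 0.0
```

Run:
```python
from h import *
delta([.6,-.2,.3])
for n in('top','side'):
    f=grab_frame(n);cv2.imwrite(f'pics/{n}10.png',f);h=cv2.cvtColor(f,cv2.COLOR_BGR2HSV)
    P=[proj(n,B(0,-.078+r,.071)) for r in(.05,.075,.085,.095)];print(n,np.round(P,1).tolist())
    m=cv2.inRange(h,(0,90,40),(9,255,255))|cv2.inRange(h,(170,90,40),(180,255,255))
    k,l,s,c=cv2.connectedComponentsWithStats(m)
    for i in range(1,k):
        if s[i,4]>3 and 255<c[i][0]<360 and c[i][1]<230 or n=='side' and s[i,4]>3 and 180<c[i][0]<300 and c[i][1]<215:print(s[i],c[i].round(1))
```

```text
t 21.5 pos [ 0.6079 -0.2388  0.2564] rot [-179.82    0.39   94.78] F [-1.  -2.5 -0.7] w 0.0001 g 0.0
  delta [ 0.0394 -0.0046 -0.0436] twist to Y0 -0.0125
top [[304.0, 160.4], [295.9, 159.9], [292.6, 159.6], [289.3, 159.4]]
[290 153   7  14  87] [293.  159.4]
side [[242.8, 196.1], [240.8, 197.1], [240.0, 197.5], [239.2, 197.9]]
[233 198  14   2  21] [238.3 198.7]
```

```bash
python3 -c "
from bench import robot
print(robot.close_job())"
```

```text
the job is handed in; nothing more can be done
None
```

I handed the job in at 21.6 s: the cap is pressed down on the stud, the door is shut and the hasp lies flat over the staple, going by contact forces and heights plus a final camera check of the hasp's red patch; the judge returned no verdict.

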